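# Point the board holder at the soldering iron and open the suction

## Task

Get the green circuit board ready for soldering: pushing gently on an arm of the turning holder with a fingertip, turn it until the arm with the green board points straight at the middle of the red soldering-iron stand, and let it come to rest. Then push the red shutter lever with a fingertip fully over, away from you, so that the suction port is open. Do not pinch, lift or shift anything: the holder's base, the iron stand and the other things on the bench stay where they are.

Things in the scene. Friction and masses are not known exactly. Their poses are not given: they have to be found in the camera images.
- holder_axis (a point): Turning axis of the three-armed holder, at the top of its brass hub nut, 74 mm above the table. x axis: level, outward along the green board's arm; z up. The hub has radius 26 mm. The arms, 120 degrees apart, reach 150 mm from the axis; each is an aluminium bar 12 mm wide, its underside 50 mm and its top 62 mm above the table.
- carousel (a joint): Turn of the holder, rad, growing counter-clockwise seen from above, not wrapped (starts 2.55 to 4.6); 0 when the green arm points along the base plate's x axis. Turns all the way round in both directions with light friction (0.1 N m, about 1 N near an arm's end) and stays where it is left.
- green_tip (a point): Top of the upright post (17 mm thick, ribbed blue, green cap) near the end of the green board's arm: 142 mm from the turning axis, 82 mm above the table. The board, 42 mm along the arm by 34 mm across, lies on the arm 31 to 73 mm from the axis, its parts up to 75 mm above the table; from 75 to 134 mm the arm is bare.
- blue_tip (a point): The same point on the arm that carries the blue circuit board (blue cap), 120 degrees counter-clockwise from the green arm seen from above. Same sizes.
- yellow_tip (a point): The same point on the arm with an empty clamp (two small orange jaws, yellow cap), 240 degrees counter-clockwise from the green arm. Same sizes.
- station: Aluminium base plate of the holder, 220 x 220 x 12 mm, 3.5 kg with all it carries; it just stands on the table. Origin on the table under the turning axis, z up. A tongue of it, 120 mm wide, reaches along its -y to 245 mm from the axis and carries the suction port (black hole 32 mm across) and the shutter lever. Its x axis points away from the robot, give or take 0.2 rad.
- shutter (a joint): Turn of the red shutter lever about its upright pivot, rad, growing counter-clockwise seen from above: the handle goes away from the robot. 0: shut, steel blade over the suction port; 1.3: end stop, port fully open. Starts 0 to 0.15. Light friction (0.08 N m, a little over 1 N at the handle); stays where it is left.
- lever_pivot (a point): Top of the pivot of the shutter lever, 40 mm above the table, 215 mm from the holder's axis along the base plate's -y, outside the sweep of the arms.
- lever_grip (a point): Top of the lever's red upright handle: a cylinder 16 mm thick, 30 to 80 mm above the table, 65 mm from the pivot. Seen from the pivot it lies along the base plate's -y, turned 0.65 rad towards the plate's -x at joint value 0 and as far towards +x at 1.3. A red bar 12 mm wide, 31 to 39 mm above the table, joins it to the pivot.
- iron_stand: Red soldering-iron stand, 100 x 75 mm, with a red and black iron slanting up out of it along its x axis, overhanging to 120 mm from its centre, 190 mm high in all. Origin at the centre of its underside, z up. It weighs 0.9 kg and stands 0.23 to 0.5 m from the holder's axis.
- solder_spool: Spool of solder, green flanges 62 mm across, 44 mm high; bystander. Origin under its centre.
- parts_box: Brown cardboard box 75 x 55 x 55 mm; bystander. Origin under its centre.
- flux_jar: Small round jar, 52 mm across, 55 mm high; bystander. Origin under its centre.
- wire_spool: Spool of yellow wire with blue flanges, 62 mm across, 44 mm high; bystander. Origin under its centre.
- screwdriver: Screwdriver lying on the table, about 200 mm long; bystander. Its x axis runs along the tool.
- pliers: Red-handled pliers lying on the table, 140 mm long, 16 mm thick; bystander. x axis along the jaws.
Not all that is in view belongs to the job. Of the things that look like the iron_stand, the largest one is meant.

How it is judged:
By the outcome, as a careful person would: the job done as asked, in the order asked, and still so for the second after the job is handed in, with the robot touching nothing.
It also fails if it takes over 58 s, if anything falls off the work surface, if the arm or the gripper's body presses on something with over 40 N, if the wrist force passes 120 N, or if a joint passes its speed limit or range.

## Robot

A 7-joint arm with a two-finger parallel gripper is mounted at the origin on the work surface. World frame = base frame: x ahead of the robot, y to its left, z up, the work surface at z = 0. Lengths are in mm, angles in degrees, forces in N, time in s.
With the tool pointing down it reaches from about 350 to 900 mm from the base axis. Payload 8.1 kg.
Tool frame: the origin (TCP) lies on the centre line of the jaws, within the pads' length; the fingertips stand 19 mm ahead of it and the grasp point (between the pads) is the TCP; z points along the fingers, y is the direction in which the jaws open and shut (so a half turn about z gives the same grasp; the last joint's range is limited). The gripper opens to 85 mm and grips with 20 to 120 N. Pads are 22 mm wide; open, the fingers measure 114 mm over their backs; the gripper's body (76 mm by 85 mm) begins 54 mm behind the grasp point. The pads swing forward as they close: fully open they stand 13 mm farther back than shut.
Start: joints at [-81.165, 24.895, 1.432, 90.138, -0.665, 64.973, -4.303], TCP at [158.769, 604.512, 220.523] pointing down, gripper open.
Joint ranges: [-149.89, 149.89], [-25.12, 119.58], [-72.63, 75.52], [4.76, 147.25], [-75.54, 255.54], [6.69, 114.76], [-157.13, 157.13]. Speed limits (degrees/s): [127.2, 127.2, 172.46, 172.46, 180, 180, 180].

## Interface

Orientations are given as a 3x3 rotation matrix whose columns are the frame's x, y, z axes.
In Python, from plant import robot, vision gives the robot as it stands.
- The arm moves only by the tool drive_tool, never from a script. Its argument "deltas" is a list of rows, each a list of 7 numbers: the turn, a rotation vector about the world's x, y, z in degrees, then the shift along the world's x, y, z in mm, then the opening, from 0 (shut) to 1 (fully open). In form: [[wx, wy, wz, x, y, z, claw], ...]. A call has 1 to 20 rows; each row is the pose to reach, as a shift and turn from the pose measured when the call began; what a row does not reach only later rows make up. A row lasts 1/8 s, in which the tool goes at most 62.5 mm and 10.7 degrees, less where a joint would pass 70% of its speed; a pose out of reach is approached as far as the arm can. A call with a gripper value outside its range is refused whole. The fingers move at their own pace and stop on an object; "grip_force" is the grip in N (left out, the last holds). Time passes only in rows, so rows that repeat a pose let the fingers close. It gives the time, the measured TCP pose, the force and the opening at its end, in the units of the state.
- robot.sense(): the state, without advancing time (a new reading comes with each control period).
- vision.camera(name): name is "side" or "top"; returns a dict with "pixels" (384x512x3 uint8, red, green, blue), "z_map" (384x512 float32, mm along the optical axis (not along the pixel's ray), 0 where there is no reading), "vertical_fov" (degrees; the focal length in pixels is half the picture's height over the tangent of half this angle, whatever the lens; pixels are square), "cx", "cy" (the principal point, pixels), "dist_coeffs" ([k1, k2, p1, p2, k3] as OpenCV has them; the pictures are not rectified), "rvec" (rotation vector, rad) and "tvec" (3), from world to camera coordinates, as OpenCV has them. Camera axes: x right, y down, z forward; pixel columns grow to the right and rows downward; lengths in mm; the calibration is good to about 2 mm. A picture is of the moment at which its call begins.
- robot.hand_in(): hands the job in, once; it reports no verdict.
The state is a dict: "t": time; "qpos": joint angles; "joint_velocities": joint speeds; "joint_torque": joint torques, N m; "ee_pos": TCP position; "ee_rot": TCP orientation; "ft_force": force on the tool from outside, world axes, zero at the start; "torque": the same for the moment, N m; "grip_width": finger opening in mm.
Only numpy, scipy, OpenCV 4.12 (cv2) and the standard library are available. Lean on these libraries where they do the work, as an engineer would, in place of code of your own. Each camera call takes 0.05 s, during which the arm holds its last target. There are 200 camera calls.

## Working session

There is one attempt and no reset: what is moved stays moved. The work goes in short steps, Python scripts to look and compute and a tool call to move; the robot and the scene stay as the last step left them, time stands still between calls to the robot, and variables do not carry over. Pictures are saved under pics/ and viewed, about 8 in all and at most 12, crops included, and the job is handed in when it is done.

Besides the shell and the picture viewer there is one more tool, called after ">>>" in YAML: its name, and indented under it one key for each argument. drive_tool: Moves the arm, as the interface text tells. Its arguments: {"type":"object","properties":{"deltas":{"type":"array"},"grip_force":{"type":"number"}},"required":["deltas"]}

```bash
mkdir -p pics; cat > h.py <<'E'
import numpy as np, cv2
from plant import robot, vision
def shot(n,tag):
    c=vision.camera(n); cv2.imwrite(f'pics/{tag}.png',c['pixels'][:,:,::-1]); np.save(f'pics/{tag}.npy',c,allow_pickle=True); return c
def load(tag): return np.load(f'pics/{tag}.npy',allow_pickle=True).item()
def cloud(c):
    h,w=c['z_map'].shape; f=h/2/np.tan(np.radians(c['vertical_fov'])/2)
    K=np.array([[f,0,c['cx']],[0,f,c['cy']],[0,0,1.]])
    v,u=np.mgrid[:h,:w]; p=cv2.undistortPoints(np.stack([u,v],-1).reshape(-1,1,2).astype(np.float64),K,np.array(c['dist_coeffs'],float)).reshape(h,w,2)
    z=c['z_map'][...,None]; P=np.concatenate([p*z,z],-1)
    R=cv2.Rodrigues(np.array(c['rvec'],float))[0]; return (P-np.array(c['tvec'],float).ravel())@R
E
python3 - <<'E'
from h import *
a=shot('top','t0');b=shot('side','s0')
cv2.imwrite('pics/top0.png',cv2.resize(a['pixels'][:,:,::-1],(800,600)))
cv2.imwrite('pics/side0.png',cv2.resize(b['pixels'][:,:,::-1],(800,600)))
for c in(a,b):
    W=cloud(c);print([W[r,q].round().tolist() for r in(50,200,350) for q in(50,256,460)])
E
```

```text
[[1636.0, 1282.0, -741.0], [1608.0, 24.0, -748.0], [1600.0, -1219.0, -748.0], [568.0, 827.0, -6.0], [554.0, 31.0, 7.0], [541.0, -741.0, 22.0], [132.0, 434.0, 727.0], [64.0, 34.0, 328.0], [-5.0, -697.0, 9.0]]
[[43.0, 40.0, 495.0], [712.0, 2030.0, 254.0], [2372.0, 2045.0, 250.0], [-5.0, -72.0, 129.0], [568.0, 117.0, 0.0], [2235.0, 1346.0, -748.0], [115.0, -457.0, -3.0], [520.0, -509.0, 21.0], [928.0, -525.0, -1.0]]
```

View pics/top0.png

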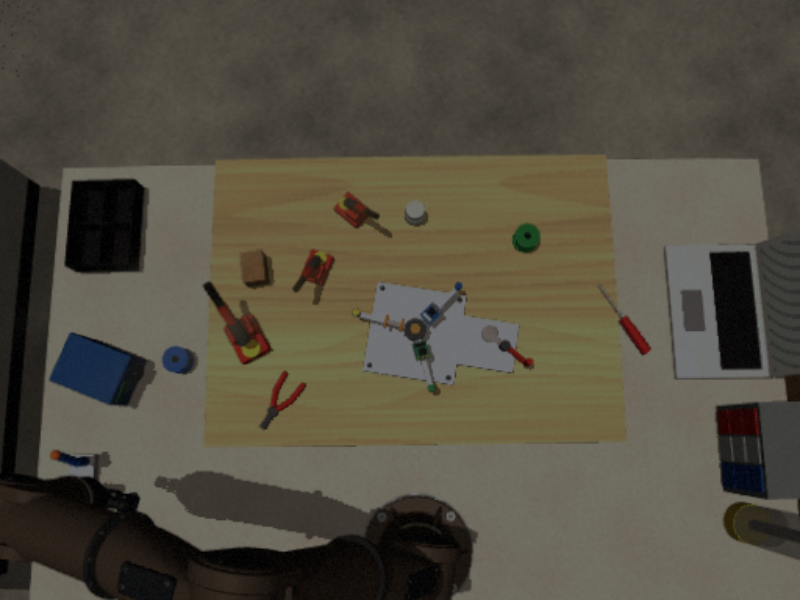

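View pics/side0.png

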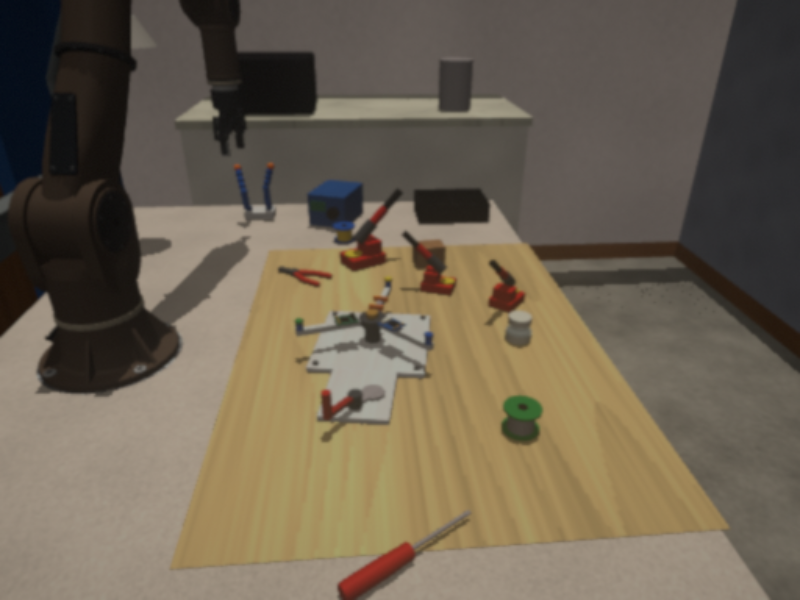

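The top view (800x600) shows three red stands, at (240,335), (317,268) and (352,210). The one at (240,335) looks largest. The hub is at (415,328), green cap (433,388), blue cap (458,287), yellow cap (356,312), and lever handle (530,362).

```bash
python3 - <<'E'
from h import *
from scipy import ndimage as nd
for tag in('t0','s0'):
    c=load(tag);W=cloud(c);hsv=cv2.cvtColor(c['pixels'],cv2.COLOR_RGB2HSV);H,S,V=[hsv[...,i].astype(int) for i in range(3)]
    ok=(c['z_map']>0)&(W[...,0]>250)&(W[...,0]<1000)&(abs(W[...,1])<600)
    tab=ok&(abs(W[...,2])<12)&(H>12)&(H<28)&(S>60); 
    print(tag,'table z',np.median(W[tab][:,2]).round(1))
    for nm,m in dict(red=((H<8)|(H>172))&(S>140)&(V>50),green=(H>45)&(H<88)&(S>90),blue=(H>100)&(H<125)&(S>90),yellow=(H>22)&(H<33)&(S>150)&(W[...,2]>30)).items():
        L,n=nd.label(m&ok)
        for i in range(1,n+1):
            p=W[L==i]
            if len(p)<5: continue
            v,u=np.argwhere(L==i).mean(0)
            print(nm,len(p),'px',round(u),round(v),'med',np.median(p,0).round().tolist(),'lo',np.percentile(p,3,0).round().tolist(),'hi',np.percentile(p,97,0).round().tolist())
    # hub
    if tag=='t0':
        m=ok&(W[...,2]>66)&(W[...,2]<90)&(np.hypot(W[...,0]-W[210,265,0],W[...,1]-W[210,265,1])<35)
        print('hub',m.sum(),W[m].mean(0).round(1))
        cr=c['pixels'][160:260,125:350,::-1];cv2.imwrite('pics/c0.png',cv2.resize(cr,None,fx=3.5,fy=3.5,interpolation=cv2.INTER_CUBIC))
E
```

```text
t0 table z 0.4
red 18 px 224 125 med [849.0, 151.0, 24.0] lo [828.0, 141.0, 19.0] hi [857.0, 163.0, 64.0]
red 30 px 230 132 med [793.0, 124.0, 97.0] lo [780.0, 114.0, 53.0] hi [825.0, 134.0, 108.0]
red 90 px 223 138 med [794.0, 153.0, 25.0] lo [774.0, 129.0, 14.0] hi [822.0, 186.0, 53.0]
red 73 px 197 171 med [646.0, 245.0, 77.0] lo [626.0, 236.0, 19.0] hi [709.0, 254.0, 109.0]
red 75 px 207 171 med [660.0, 215.0, 27.0] lo [637.0, 198.0, 17.0] hi [694.0, 237.0, 53.0]
red 7 px 205 180 med [631.0, 222.0, 22.0] lo [628.0, 219.0, 19.0] hi [636.0, 229.0, 27.0]
red 72 px 145 201 med [535.0, 420.0, 127.0] lo [516.0, 409.0, 110.0] hi [551.0, 434.0, 143.0]
red 47 px 159 207 med [523.0, 388.0, 60.0] lo [503.0, 376.0, 26.0] hi [550.0, 397.0, 67.0]
red 164 px 406 214 med [490.0, -530.0, 22.0] lo [452.0, -558.0, 13.0] hi [529.0, -503.0, 29.0]
red 85 px 151 221 med [473.0, 418.0, 32.0] lo [439.0, 395.0, 22.0] hi [511.0, 438.0, 94.0]
red 74 px 166 218 med [490.0, 362.0, 28.0] lo [463.0, 348.0, 21.0] hi [514.0, 384.0, 36.0]
red 55 px 333 228 med [437.0, -248.0, 40.0] lo [420.0, -268.0, 30.0] hi [459
[... 1775 characters left out ...]
 [451.0, -565.0, 13.0] hi [531.0, -512.0, 25.0]
green 7 px 191 205 med [366.0, -45.0, 81.0] lo [363.0, -49.0, 79.0] hi [369.0, -40.0, 82.0]
green 270 px 334 261 med [730.0, -283.0, 43.0] lo [706.0, -307.0, 41.0] hi [757.0, -255.0, 45.0]
blue 54 px 219 144 med [440.0, 557.0, 43.0] lo [416.0, 530.0, 41.0] hi [464.0, 586.0, 45.0]
blue 7 px 248 208 med [531.0, -46.0, 67.0] lo [526.0, -56.0, 65.0] hi [534.0, -43.0, 68.0]
blue 8 px 274 214 med [601.0, -109.0, 80.0] lo [598.0, -111.0, 77.0] hi [604.0, -106.0, 82.0]
yellow 17 px 225 162 med [463.0, 376.0, 33.0] lo [451.0, 366.0, 31.0] hi [473.0, 393.0, 35.0]
yellow 9 px 248 178 med [542.0, 128.0, 80.0] lo [538.0, 122.0, 77.0] hi [545.0, 133.0, 82.0]
```

View pics/c0.png

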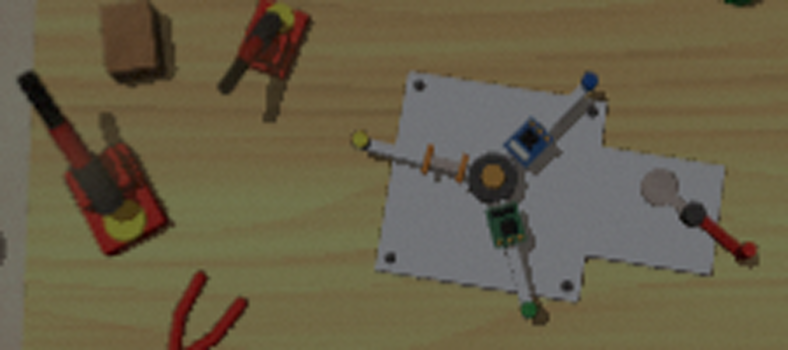

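The crop confirms the stand at top0 (240,335), crop (115,205), is the largest of the three. Next: fit its 100x75 footprint.

```bash
python3 - <<'E'
from h import *
from scipy.optimize import minimize
for tag in('t0','s0'):
    c=load(tag);W=cloud(c)
    m=(W[...,0]>400)&(W[...,0]<580)&(W[...,1]>310)&(W[...,1]<470)&(W[...,2]>12)&(W[...,2]<45)
    p=W[m]; print(tag,m.sum(),np.histogram(p[:,2],bins=range(10,50,4))[0])
    r=cv2.minAreaRect(p[:,:2].astype(np.float32));print('rect',r)
    hsv=cv2.cvtColor(c['pixels'],cv2.COLOR_RGB2HSV);red=((hsv[...,0]<10)|(hsv[...,0]>170))&(hsv[...,1]>100)
    q=W[m&red][:,:2]
    def f(v):
        cs,sn=np.cos(v[2]),np.sin(v[2]);d=q-v[:2];a=abs(d@[cs,sn])-50;b=abs(d@[-sn,cs])-37.5
        return (np.maximum(a,0)+np.maximum(b,0)).sum()
    r2=cv2.minAreaRect(q.astype(np.float32));print('red rect',r2)
    best=min((minimize(f,[490,388,t],method='Nelder-Mead') for t in np.radians([20,40,60,80])),key=lambda o:o.fun);print(best.x,best.fun,len(q))
    for t in range(10,90,10):
        pass
    # iron axis: high points
    k=(W[...,0]>450)&(W[...,0]<700)&(W[...,1]>360)&(W[...,1]<520)&(W[...,2]>85);h=W[k]
    l=cv2.fitLine(h[:,:2].astype(np.float32),cv2.DIST_HUBER,0,.01,.01).ravel();print('iron line',l,np.degrees(np.arctan2(l[1],l[0])),h.max(0))
s=robot.sense();print(s['ee_pos'],np.array(s['ee_rot']).round(3).tolist(),s['grip_width'],s['t'])
E
```

```text
t0 322 [ 6 13 16 48 84 97 48  9  1]
rect ((453.0169372558594, 397.64361572265625), (173.72052001953125, 112.963134765625), 29.2424259185791)
red rect ((462.35357666015625, 380.87933349609375), (173.72479248046875, 74.3709716796875), 29.322370529174805)
[485.81021822 393.40782938   0.52907536] 441.6484726252338 180
iron line [8.8877040e-01 4.5835268e-01 5.3960065e+02 4.2213596e+02] 27.28086 [601.93795894 462.73229333 182.5573816 ]
s0 268 [17 27 22 34 61 60 21 14 12]
rect ((463.35443115234375, 379.92327880859375), (171.50180053710938, 77.8951416015625), 26.782482147216797)
red rect ((492.4301452636719, 390.6336669921875), (97.94534301757812, 70.81468200683594), 26.782482147216797)
[4.92663740e+02 3.88817195e+02 4.75640326e-01] 0.0 191
iron line [8.6704868e-01 4.9822342e-01 5.4224896e+02 4.1782236e+02] 29.88253 [596.74118754 453.12018794 182.41884968]
[158.68211586 604.02593705 219.80372536] [[-0.967, 0.254, -0.0], [0.254, 0.967, -0.001], [-0.0, -0.001, -1.0]] 85.31845574179748 0.1
```

Estimates: axis (504,-5), green arm 194°, yellow arm 74°, stand centre (492,390). The target direction is 91.7°, so a turn of about 102.5° clockwise. I'll push the yellow arm on its counter-clockwise side with the shut fingertips.

>>> drive_tool:
  deltas:
    - [0,0,0,40,-50,0,0]
    - [0,0,-1,80,-100,0,0]
    - [0,0,-1,120,-160,0,0]
    - [0,0,-1,150,-210,0,0]
    - [0,0,-1,180,-260,0,0]
    - [0,0,-1,210,-310,0,0]
    - [0,0,-1,250,-360,0,0]
    - [0,0,-1,290,-420,0,0]
    - [0,0,-1,325,-470,0,0]
    - [0,0,-1,345,-500,0,0]
    - [0,0,-1,345,-500,-40,0]
    - [0,0,-1,345,-500,-80,0]
    - [0,0,-1,345,-500,-100,0]
    - [0,0,-1,345,-500,-100,0]
  grip_force: 20

```text
t: 1.85
ee_pos: [502.4, 103.6, 118.4]
ee_rot: [[-0.963, 0.271, -0.004], [0.271, 0.963, -0.003], [0.003, -0.004, -1.0]]
ft_force: [-0.1, -0.2, 0.3]
grip_width: 0.3
```

>>> drive_tool:
  deltas:
    - [0,0,0,1,0,-26,0]
    - [0,0,0,1,0,-52,0]
    - [0,0,0,1,0,-52,0]

```text
t: 2.22
ee_pos: [502.7, 103.5, 66.0]
ee_rot: [[-0.963, 0.271, -0.006], [0.271, 0.963, -0.003], [0.005, -0.005, -1.0]]
ft_force: [0.3, -0.3, 0.7]
grip_width: -0.1
```

```bash
python3 - <<'E'
from h import *
s=robot.sense();print(s['ee_pos'].round(1) if hasattr(s['ee_pos'],'round') else s['ee_pos'],s['ft_force'],s['qpos'])
a=shot('top','t1');b=shot('side','s1')
A=cv2.resize(a['pixels'][150:270,190:310,::-1],(400,400),interpolation=cv2.INTER_CUBIC)
B=cv2.resize(b['pixels'][140:240,180:280,::-1],(400,400),interpolation=cv2.INTER_CUBIC)
cv2.imwrite('pics/c1.png',np.hstack([A,B]))
E
```

```text
[502.7 103.5  66. ] [ 0.3241773  -0.32189479  0.73099155] [-28.94305987  26.15938222  15.05601452 115.97846405 -10.22184295
  39.46276778  66.8759698 ]
```

View pics/c1.png

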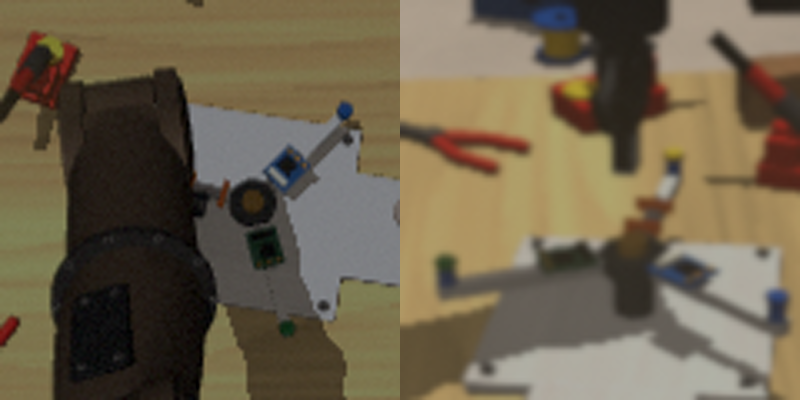

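```bash
python3 - <<'E'
import numpy as np
A=np.array([504,-5.]);P0=np.array([502.7,103.5])
for th in list(np.arange(74,-23,-5.))+[-22,-28.3]:
    t=np.radians(th);P=A+105*np.array([np.cos(t),np.sin(t)])+17*np.array([-np.sin(t),np.cos(t)])
    print(th,round(th-74.3,1),(P-P0).round(0),(P).round(0))
E
```

```text
74.0 -0.3 [14. -3.] [517. 101.]
69.0 -5.3 [23. -4.] [526.  99.]
64.0 -10.3 [32. -7.] [535.  97.]
59.0 -15.3 [ 41. -10.] [544.  94.]
54.0 -20.3 [ 49. -14.] [552.  90.]
49.0 -25.3 [ 57. -18.] [560.  85.]
44.0 -30.3 [ 65. -23.] [568.  80.]
39.0 -35.3 [ 72. -29.] [575.  74.]
34.0 -40.3 [ 79. -36.] [582.  68.]
29.0 -45.3 [ 85. -43.] [588.  61.]
24.0 -50.3 [ 90. -50.] [593.  53.]
19.0 -55.3 [ 95. -58.] [598.  45.]
14.0 -60.3 [ 99. -67.] [602.  37.]
9.0 -65.3 [102. -75.] [605.  28.]
4.0 -70.3 [105. -84.] [608.  19.]
-1.0 -75.3 [107. -93.] [609.  10.]
-6.0 -80.3 [ 108. -103.] [610.   1.]
-11.0 -85.3 [ 108. -112.] [610.  -8.]
-16.0 -90.3 [ 107. -121.] [610. -18.]
-21.0 -95.3 [ 105. -130.] [608. -27.]
-22 -96.3 [ 105. -132.] [608. -29.]
-28.3 -102.6 [ 102. -143.] [605. -40.]
```

>>> drive_tool:
  deltas:
    - [0,0,0,5,-1,0,0]
    - [0,0,0,10,-2,0,0]
    - [0,0,0,14,-3,0,0]
    - [0,0,-2.5,18,-3,0,0]
    - [0,0,-5,23,-4,0,0]
    - [0,0,-10,32,-7,0,0]
    - [0,0,-15,41,-10,0,0]
    - [0,0,-20,49,-14,0,0]
    - [0,0,-25,57,-18,0,0]
    - [0,0,-30,65,-23,0,0]
    - [0,0,-35,72,-29,0,0]
    - [0,0,-40,79,-36,0,0]
    - [0,0,-45,85,-43,0,0]

```text
t: 3.95
ee_pos: [589.4, 60.6, 67.4]
ee_rot: [[-0.485, 0.874, -0.004], [0.874, 0.485, 0.0], [0.002, -0.003, -1.0]]
ft_force: [-0.3, -0.1, 0.4]
grip_width: -0.0
```

>>> drive_tool:
  deltas:
    - [0,0,-5,4,-8,0,0]
    - [0,0,-10,9,-16,0,0]
    - [0,0,-15,13,-24,0,0]
    - [0,0,-20,15,-32,0,0]
    - [0,0,-25,18,-41,0,0]
    - [0,0,-30,20,-50,0,0]
    - [0,0,-35,21,-60,0,0]
    - [0,0,-40,21,-69,0,0]
    - [0,0,-45,20,-78,0,0]
    - [0,0,-47.5,19,-83,0,0]
    - [0,0,-50,18,-87,0,0]
    - [0,0,-50,18,-87,0,0]

```text
t: 5.45
ee_pos: [607.3, -26.5, 67.4]
ee_rot: [[0.359, 0.934, -0.002], [0.934, -0.359, 0.003], [0.002, -0.003, -1.0]]
ft_force: [0.0, 0.3, -0.1]
grip_width: 0.2
```

```bash
cat >> h.py <<'E'
from scipy import ndimage as nd
def caps(c):
    W=cloud(c);hsv=cv2.cvtColor(c['pixels'],cv2.COLOR_RGB2HSV);H,S=[hsv[...,i].astype(int) for i in range(2)]
    ok=(c['z_map']>0)&(W[...,2]>74)&(W[...,2]<90)&(np.hypot(W[...,0]-504,W[...,1]+5)<165)&(np.hypot(W[...,0]-504,W[...,1]+5)>120)
    for nm,m in dict(green=(H>45)&(H<88)&(S>80),blue=(H>100)&(H<125)&(S>90),yellow=(H>22)&(H<35)&(S>120)).items():
        p=W[m&ok]
        if len(p)>3:
            q=np.median(p,0);print(nm,len(p),q.round(1),'ang',np.degrees(np.arctan2(q[1]+5,q[0]-504)).round(1))
E
python3 - <<'E'
from h import *
for n,t in(('top','t2'),('side','s2')):
    print(n);caps(load(t[0]+'0'));caps(shot(n,t))
A,B=[cv2.resize(load(t)['pixels'][:,:,::-1][s],(400,400),interpolation=cv2.INTER_CUBIC) for t,s in(('t2',np.s_[140:270,190:320]),('s2',np.s_[130:270,160:300]))]
cv2.imwrite('pics/c2.png',np.hstack([A,B]));s=robot.sense();print(s['ee_pos'],s['qpos'],s['ft_force'],s['t'])
E
```

```text
top
green 16 [367.9 -38.3  81.9] ang -166.3
blue 13 [ 602.9 -105.4   80. ] ang -45.4
yellow 17 [546.1 134.2  80.7] ang 73.2
green 13 [368.  -35.1  80.4] ang -167.5
blue 13 [ 602.7 -105.2   79.2] ang -45.4
side
green 7 [365.8 -44.8  80.6] ang -163.9
blue 8 [ 601.  -109.2   80.2] ang -47.1
yellow 9 [541.6 128.   79.8] ang 74.2
yellow 10 [541.6 129.4  79.2] ang 74.4
[607.45992049 -26.0500039   67.41336526] [-29.11187289  37.87018044  40.69050008 104.00944238 -31.61974158
  50.20294169   5.70803616] [-0.39047364 -0.5183611   0.47051236] 5.55
```

View pics/c2.png

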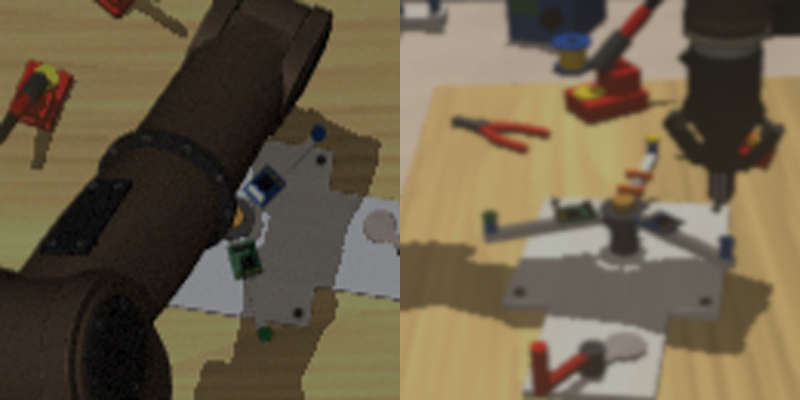

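The holder has not moved: caps are at the same places in both views. The finger must have passed over the bar, so I'll measure the real fingertip height.

```bash
python3 - <<'E'
from h import *
for t,x,y in(('s2',607,-26),('s1',503,104)):
    c=load(t);W=cloud(c)
    m=(c['z_map']>0)&(np.hypot(W[...,0]-x,W[...,1]-y)<60)&(W[...,2]>20)
    rows=np.argwhere(m)
    for r in range(rows[:,0].min(),rows[:,0].max()+1):
        k=m[r]
        if k.any(): p=W[r][k];print(t,r,k.sum(),np.flatnonzero(k)[[0,-1]],p.min(0).round(),p.max(0).round(),p.mean(0).round())
E
```

```text
s2 26 1 [254 254] [553.  -3. 554.] [553.  -3. 554.] [553.  -3. 554.]
s2 27 4 [253 256] [550. -11. 551.] [558.   0. 552.] [554.  -6. 552.]
s2 28 5 [253 257] [550. -10. 549.] [560.  -1. 550.] [555.  -7. 549.]
s2 29 6 [253 258] [550. -16. 547.] [563.  -1. 548.] [556.  -9. 547.]
s2 30 7 [253 259] [549. -19. 545.] [565.  -3. 546.] [557. -12. 545.]
s2 31 8 [253 260] [550. -16. 542.] [568.  -3. 543.] [558. -12. 543.]
s2 32 8 [253 261] [549. -21. 540.] [570.  -5. 542.] [559. -15. 541.]
s2 33 10 [253 262] [549. -26. 538.] [572.  -5. 540.] [560. -18. 539.]
s2 34 10 [253 263] [549. -25. 536.] [575.  -3. 537.] [561. -18. 537.]
s2 35 12 [253 264] [549. -28. 533.] [577.  -5. 535.] [563. -20. 535.]
s2 36 13 [253 265] [549. -31. 532.] [579. -10. 533.] [564. -23. 533.]
s2 37 14 [253 266] [549. -32. 529.] [582.  -8. 531.] [565. -25. 531.]
s2 38 15 [253 267] [548. -35. 527.] [585.  -6. 529.] [566. -25. 529.]
s2 39 16 [253 268] [548. -35. 525.] [587.  -7. 527.] [567. -27. 526.]
s2 40 17 [254 270] [551. -36. 519.] [597.  30. 525.] [571. -25. 524.]
s2 41 22 [253 274] [548. -39. 517.] [606.  23. 523.] [575
[... 24463 characters left out ...]
185 5 [246 250] [534. 113.  51.] [548. 132.  61.] [541. 118.  58.]
s1 186 5 [245 249] [530. 106.  55.] [544. 118.  61.] [537. 109.  59.]
s1 187 5 [245 249] [530.  98.  52.] [544. 115.  62.] [537. 102.  59.]
s1 188 5 [244 248] [526.  88.  54.] [540. 104.  63.] [533.  93.  60.]
s1 189 10 [239 248] [509.  62.  53.] [540. 100.  74.] [524.  75.  66.]
s1 190 10 [239 248] [509.  55.  68.] [538.  67.  73.] [523.  61.  70.]
s1 191 10 [239 248] [509.  58.  65.] [538.  64.  68.] [523.  61.  66.]
s1 192 10 [239 248] [509.  57.  61.] [538.  65.  65.] [523.  60.  63.]
s1 193 6 [241 246] [515.  51.  52.] [532.  73.  64.] [523.  57.  61.]
s1 194 3 [241 246] [515.  46.  49.] [532.  73.  64.] [521.  56.  58.]
```

Both views put the fingertip at z≈78 while the TCP reads 67, about 30 mm higher than the stated geometry says. The finger therefore passed over the 62 mm bar. I'll go back and repeat 30 mm lower. Even if the reading were true, the tip would still clear the base plate.

>>> drive_tool:
  deltas:
    - [0,0,0,0,0,30,0]
    - [0,0,10,-10,13,40,0]
    - [0,0,20,-20,26,40,0]
    - [0,0,30,-32,40,40,0]
    - [0,0,40,-44,55,40,0]
    - [0,0,50,-56,70,40,0]
    - [0,0,60,-68,84,40,0]
    - [0,0,70,-80,98,40,0]
    - [0,0,80,-92,113,40,0]
    - [0,0,90,-102,126,40,0]
    - [0,0,95,-106,130,40,0]
    - [0,0,95,-106,130,40,0]
    - [0,0,95,-106,130,20,0]
    - [0,0,95,-106,130,0,0]
    - [0,0,95,-106,130,-16,0]
    - [0,0,95,-106,130,-32,0]
    - [0,0,95,-106,130,-32,0]

```text
t: 7.68
ee_pos: [500.8, 103.6, 34.3]
ee_rot: [[-0.961, 0.275, -0.005], [0.275, 0.961, -0.003], [0.004, -0.005, -1.0]]
ft_force: [-0.5, 0.2, 0.6]
grip_width: 0.0
```

```bash
python3 - <<'E'
from h import *
s=robot.sense();print(s['ee_pos'],s['ft_force'],s['qpos'],s['ee_rot'][:,0])
c=shot('side','s3');W=cloud(c);x,y=s['ee_pos'][:2]
m=(c['z_map']>0)&(np.hypot(W[...,0]-x,W[...,1]-y)<25)&(W[...,2]>15)
r=np.flatnonzero(m.any(1))[-8:]
for i in r: p=W[i][m[i]];print(i,len(p),p.min(0).round(),p.max(0).round())
E
```

```text
[500.78376536 103.64694917  34.31660037] [-0.47457939  0.21514721  0.57761372] [-29.26458133  29.07309067  15.52605228 117.60874913 -12.83735848
  35.21402974  69.01802   ] [-0.96147822  0.27485636  0.00368907]
185 8 [487.  86.  67.] [510. 103.  76.]
186 8 [487.  85.  64.] [510. 101.  73.]
187 8 [487.  89.  58.] [510. 107.  67.]
188 8 [487.  91.  57.] [510. 101.  63.]
189 7 [487.  89.  54.] [506. 101.  60.]
190 7 [487.  90.  52.] [506.  98.  56.]
191 6 [490.  91.  47.] [506. 100.  52.]
192 4 [496.  96.  44.] [506.  99.  45.]
```

Tip is now at z≈44, just below the bar's underside. Pushing.

>>> drive_tool:
  deltas:
    - [0,0,0,6,-1,0,0]
    - [0,0,0,12,-2,0,0]
    - [0,0,0,16,-3,0,0]
    - [0,0,-2.5,20,-3,0,0]
    - [0,0,-5,25,-4,0,0]
    - [0,0,-9,32,-6,0,0]
    - [0,0,-13,39,-9,0,0]
    - [0,0,-17,46,-12,0,0]
    - [0,0,-21,53,-15,0,0]
    - [0,0,-25,59,-18,0,0]

```text
t: 8.98
ee_pos: [560.4, 85.7, 34.9]
ee_rot: [[-0.753, 0.658, -0.005], [0.658, 0.753, -0.001], [0.003, -0.004, -1.0]]
ft_force: [-2.0, -0.0, -0.1]
grip_width: -0.5
```

```bash
python3 - <<'E'
from h import *
for n,t in(('top','t4'),('side','s4')): caps(shot(n,t))
s=robot.sense();print(s['ee_pos'],s['ft_force'],s['ee_rot'][:,0])
E
```

```text
green 14 [365.4  23.4  81.3] ang 168.4
blue 14 [ 551.8 -136.4   80.4] ang -70.0
blue 13 [ 548.3 -144.2   81. ] ang -72.3
yellow 7 [596.3  98.5  80.3] ang 48.3
[560.9907328   85.37068757  34.97831767] [-0.5531054  -0.3704216   0.06857332] [-0.75351152  0.6574317   0.00198981]
```

>>> drive_tool:
  deltas:
    - [0,0,-5,7,-5,0,0]
    - [0,0,-10,14,-11,0,0]
    - [0,0,-15,21,-18,0,0]
    - [0,0,-20,27,-25,0,0]
    - [0,0,-25,32,-32,0,0]
    - [0,0,-30,37,-40,0,0]
    - [0,0,-35,41,-49,0,0]
    - [0,0,-40,44,-57,0,0]
    - [0,0,-45,47,-66,0,0]
    - [0,0,-50,48,-76,0,0]
    - [0,0,-55,49,-85,0,0]
    - [0,0,-60,49,-94,0,0]
    - [0,0,-64,49,-101,0,0]
    - [0,0,-68,48,-108,0,0]
    - [0,0,-70,47,-112,0,0]
    - [0,0,-71,47,-114,0,0]

```text
t: 11.08
ee_pos: [607.9, -28.4, 34.9]
ee_rot: [[0.376, 0.927, -0.003], [0.927, -0.376, 0.004], [0.002, -0.004, -1.0]]
ft_force: [-0.3, 0.7, -0.3]
grip_width: -0.3
```

```bash
python3 - <<'E'
from h import *
for n,t in(('top','t5'),('side','s5')): print(n);caps(shot(n,t))
s=robot.sense();print(s['ee_pos'],s['ft_force'],s['ee_rot'][:,0],s['qpos'])
E
```

```text
top
blue 15 [392.1 -88.6  82.7] ang -143.2
side
green 6 [484.7 129.2  78.9] ang 98.2
blue 7 [389.4 -95.6  80.8] ang -141.7
[607.96889904 -28.59487494  34.96658329] [-0.63952348  0.12137034 -0.18666951] [0.37596426 0.92663224 0.00189074] [-29.00843492  41.0769269   41.28813009 105.14324577 -36.01159702
  47.9047731    8.4793344 ]
```

Green is at 97.8° (both views and the tool agree) and the target is 91.7°. That leaves 6.2°, after which I back off and lift.

>>> drive_tool:
  deltas:
    - [0,0,-1.5,-0.5,-3,0,0]
    - [0,0,-3,-1,-5.5,0,0]
    - [0,0,-4.5,-2,-8.5,0,0]
    - [0,0,-5.5,-2.5,-10,0,0]
    - [0,0,-6.2,-3,-11.5,0,0]
    - [0,0,-6.2,-3,-11.5,0,0]
    - [0,0,-6.2,1,-4,0,0]
    - [0,0,-6.2,5,3,0,0]
    - [0,0,-6.2,5,3,40,0]
    - [0,0,-6.2,5,3,90,0]
    - [0,0,0,5,3,140,0]
    - [0,0,5,5,3,190,0]

```text
t: 12.68
ee_pos: [613.1, -25.0, 226.7]
ee_rot: [[0.29, 0.957, -0.003], [0.957, -0.29, 0.003], [0.002, -0.004, -1.0]]
ft_force: [0.4, 1.0, -0.2]
grip_width: -0.0
```

```bash
python3 - <<'E'
from h import *
for n,t in(('top','t6'),('side','s6')): print(n);caps(shot(n,t))
s=robot.sense();print(s['ee_pos'],s['ft_force'],s['ee_rot'][:,0],s['qpos'])
E
```

```text
top
blue 14 [383.1 -74.3  79.7] ang -150.2
side
green 4 [499.9 136.8  79.2] ang 91.7
[616.0819709  -26.23414298 230.67796891] [ 1.08802546 -0.57868535  0.17286806] [0.29140517 0.95658902 0.00452511] [-34.88259355  29.21486106  49.8455745   93.58144665 -23.95570369
  68.11993986   3.43025248]
```

Green is at 91.7° in the side view. Next, move above the lever with the view clear, and check the turn before pushing.

>>> drive_tool:
  deltas:
    - [0,0,0,-40,-40,0,0]
    - [0,0,0,-80,-80,0,0]
    - [0,0,0,-120,-120,0,0]
    - [0,0,0,-160,-160,0,0]
    - [0,0,0,-200,-200,0,0]
    - [0,0,0,-232,-230,0,0]
    - [0,0,0,-232,-230,0,0]
    - [0,0,0,-232,-230,-40,0]
    - [0,0,0,-232,-230,-80,0]
    - [0,0,0,-232,-230,-80,0]

```text
t: 14.02
ee_pos: [383.0, -254.6, 148.7]
ee_rot: [[0.291, 0.957, 0.0], [0.957, -0.291, 0.004], [0.004, -0.001, -1.0]]
ft_force: [0.1, -0.6, 1.0]
grip_width: 0.3
```

```bash
python3 - <<'E'
from h import *
for n,t in(('top','t7'),('side','s7')): print(n);caps(shot(n,t))
s=robot.sense();print(s['ee_pos'],s['ft_force'],s['ee_rot'][:,0],s['qpos'])
A=cv2.resize(load('t7')['pixels'][:,:,::-1][150:270,130:370],(800,400),interpolation=cv2.INTER_CUBIC)
cv2.imwrite('pics/c7.png',A)
E
```

```text
top
green 16 [504.3 138.4  80.4] ang 89.9
blue 14 [383.3 -74.4  79.1] ang -150.1
yellow 16 [629.8 -72.9  83.6] ang -28.4
side
green 5 [501.5 134.2  79.6] ang 91.0
blue 5 [380.3 -81.1  81.2] ang -148.4
yellow 16 [625.  -78.1  81. ] ang -31.1
[ 384.59208233 -256.29311604  151.29342966] [ 0.0692284  -0.89068619  1.00435102] [0.29140746 0.95659137 0.00382637] [-14.36094372  19.21149405  53.62069224 120.16850201 -20.6588157
  49.88581825  34.35016834]
```

View pics/c7.png

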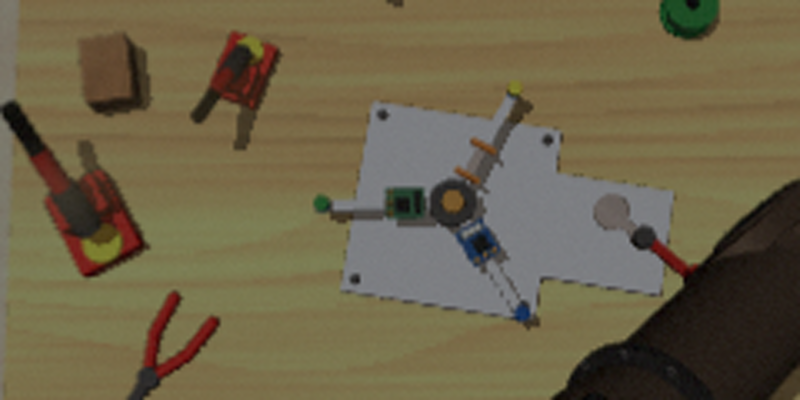

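Green cap at crop (322,204), hub (452,201), and the stand is undisturbed at (96,224). The arm fits to 90.5° in both views, so I'll refine the stand bearing in the same two views.

```bash
python3 - <<'E'
from h import *
for tag,ax in(('t7',(505.8,-3)),('s7',(502.3,-8.3)),('t0',(505.8,-3)),('s0',(502.3,-8.3))):
    c=load(tag);W=cloud(c);hsv=cv2.cvtColor(c['pixels'],cv2.COLOR_RGB2HSV)
    red=((hsv[...,0]<10)|(hsv[...,0]>170))&(hsv[...,1]>110)
    L,n=nd.label(red|((hsv[...,0]>22)&(hsv[...,0]<33)&(hsv[...,1]>150)))
    m=(W[...,0]>430)&(W[...,0]<570)&(W[...,1]>335)&(W[...,1]<460)&(W[...,2]>10)&(W[...,2]<42)&red
    L,n=nd.label(nd.binary_dilation(m));k=max(range(1,n+1),key=lambda i:(m&(L==i)).sum())
    p=W[m][:,:2]; a=np.radians(28.5);R=np.array([[np.cos(a),np.sin(a)],[-np.sin(a),np.cos(a)]]);q=p@R.T
    lo,hi=np.percentile(q,[1,99],axis=0);ctr=R.T@((lo+hi)/2)
    print(tag,m.sum(),'size',(hi-lo).round(),'ctr',ctr.round(1),'bearing',np.degrees(np.arctan2(ctr[1]-ax[1],ctr[0]-ax[0])).round(2))
E
```

```text
t7 172 size [95. 72.] ctr [493.4 397. ] bearing 91.78
s7 193 size [92. 71.] ctr [490.5 390. ] bearing 91.7
t0 175 size [95. 72.] ctr [493.3 397.6] bearing 91.79
s0 195 size [91. 66.] ctr [490.9 388.6] bearing 91.64
```

Arm at 90.5°, target 91.7°. It's worth a gentle 1.2° nudge back (counter-clockwise), pushing on the other side of the yellow arm.

>>> drive_tool:
  deltas:
    - [0,0,0,40,35,0,0]
    - [0,0,-3,80,70,0,0]
    - [0,0,-6,120,105,0,0]
    - [0,0,-11,160,140,0,0]
    - [0,0,-11,195,170,0,0]
    - [0,0,-11,195,170,0,0]
    - [0,0,-11,195,170,-40,0]
    - [0,0,-11,195,170,-80,0]
    - [0,0,-11,195,170,-115,0]
    - [0,0,-11,195,170,-115,0]
    - [0,0,-11,198,176,-115,0]
    - [0,0,-11,200,180,-115,0]
    - [0,0,-11,200,180,-115,0]

```text
t: 15.75
ee_pos: [585.6, -75.5, 37.4]
ee_rot: [[0.467, 0.884, 0.007], [0.884, -0.467, 0.002], [0.005, 0.006, -1.0]]
ft_force: [-0.0, 0.6, -0.0]
grip_width: -0.5
```

```bash
cat >> h.py <<'E'
def green(tag):
    for n in('top','side'):
        print(n);caps(shot(n,tag+n[0]))
    s=robot.sense();print(s['ee_pos'],s['ft_force'],s['ee_rot'][:,0],s['qpos'])
E
python3 -c "
from h import *
green('a')"
```

```text
top
blue 13 [384.6 -74.3  81.3] ang -149.9
side
green 5 [501.4 130.9  80.9] ang 91.1
yellow 17 [625.7 -76.3  80.9] ang -30.4
[584.93411316 -76.16003946  36.91297236] [-0.55915372 -0.68533256  0.18069444] [0.46817169 0.88362741 0.00422646] [-26.90996308  40.33167605  44.37615321 108.51764438 -38.56002552
  46.85903084  10.3100543 ]
```

>>> drive_tool:
  deltas:
    - [0,0,0,0.5,1,0,0]
    - [0,0,0,1,2,0,0]
    - [0,0,0,1,2,0,0]

```text
t: 16.23
ee_pos: [585.9, -74.1, 36.9]
ee_rot: [[0.468, 0.884, 0.006], [0.884, -0.468, 0.001], [0.004, 0.005, -1.0]]
ft_force: [-0.3, 0.3, -0.7]
grip_width: -0.2
```

```bash
python3 -c "
from h import *
green('b')"
```

```text
top
blue 14 [383.1 -74.2  82.2] ang -150.2
side
green 5 [501.5 132.2  80.5] ang 91.0
yellow 17 [625.9 -75.3  80.7] ang -30.0
[585.87350985 -74.19412515  36.85046358] [ 0.73543937 -0.03153332  0.21151928] [0.46823734 0.88359297 0.00415506] [-27.08718018  40.39444071  44.38134912 108.4124879  -38.57029282
  46.92354411  10.09160753]
```

>>> drive_tool:
  deltas:
    - [0,0,0,0.5,1,0,0]
    - [0,0,0,1,2,0,0]
    - [0,0,0,1,2,0,0]

```text
t: 16.7
ee_pos: [586.9, -72.0, 36.8]
ee_rot: [[0.468, 0.884, 0.006], [0.884, -0.468, 0.001], [0.004, 0.005, -1.0]]
ft_force: [0.0, 0.4, 0.1]
grip_width: -0.2
```

```bash
python3 -c "
from h import *
green('c')"
```

```text
top
blue 13 [384.7 -74.2  80.9] ang -149.9
side
green 4 [499.9 135.3  80.1] ang 91.7
yellow 17 [625.5 -74.9  80.4] ang -29.9
[586.88920471 -72.16902025  36.84675373] [ 0.04575142 -0.1930651   0.24640177] [0.46813301 0.88364845 0.00411041] [-27.2756403   40.45556617  44.39429812 108.30290338 -38.583115
  46.98832808   9.87845291]
```

>>> drive_tool:
  deltas:
    - [0,0,0,0.5,1,0,0]
    - [0,0,0,1,2,0,0]
    - [0,0,0,1,2,0,0]

```text
t: 17.18
ee_pos: [587.9, -70.1, 36.8]
ee_rot: [[0.468, 0.884, 0.006], [0.884, -0.468, 0.001], [0.004, 0.005, -1.0]]
ft_force: [-0.4, 0.5, 0.6]
grip_width: 0.2
```

```bash
python3 -c "
from h import *
green('d')"
```

```text
top
blue 14 [383.2 -74.2  81.6] ang -150.2
side
green 4 [499.9 131.5  80.4] ang 91.7
yellow 18 [626.2 -75.   80. ] ang -29.8
[587.88694123 -70.15474334  36.84270627] [-0.25029211  0.22896458  0.57340679] [0.46819197 0.88361711 0.00413271] [-27.45848753  40.51634417  44.40590839 108.19296609 -38.5992246
  47.05645216   9.66127243]
```

>>> drive_tool:
  deltas:
    - [0,0,0,0.5,1,0,0]
    - [0,0,0,1,2,0,0]
    - [0,0,0,1,2,0,0]

```text
t: 17.65
ee_pos: [589.0, -68.2, 36.8]
ee_rot: [[0.468, 0.884, 0.006], [0.884, -0.468, 0.001], [0.004, 0.005, -1.0]]
ft_force: [0.7, -0.3, 1.0]
grip_width: -0.2
```

```bash
cat >> h.py <<'E'
def sub(tag,n,ref,tip):
    # sub-pixel shift of a patch round a cap
    c,r=load(tag),load(ref);W=cloud(r);d=np.hypot(W[...,0]-tip[0],W[...,1]-tip[1])+abs(W[...,2]-80);v,u=np.unravel_index(d.argmin(),d.shape)
    s=np.s_[v-7:v+8,u-7:u+8];g=[cv2.resize(x['pixels'][s].astype(np.float32).mean(2),None,fx=4,fy=4,interpolation=cv2.INTER_CUBIC) for x in(r,c)]
    M=np.eye(2,3,dtype=np.float32);cc,M=cv2.findTransformECC(g[0],g[1],M,cv2.MOTION_TRANSLATION);return (M[:,2]/4).round(2),round(cc,3)
E
python3 -c "
from h import *
green('e')
for t in 'abcde': print(t,'top blue',sub(t+'t','top','t7',(383,-75)),'side yellow',sub(t+'s','side','s7',(625,-78)),'side green',sub(t+'s','side','s7',(501,134)))"
```

```text
top
blue 15 [384.8 -77.6  80.8] ang -148.7
side
green 4 [498.2 133.2  79.4] ang 92.4
yellow 13 [627.8 -73.3  80.7] ang -28.9
[588.88884753 -68.10786739  36.83114563] [ 0.33988227 -0.22828758 -0.75099745] [0.46810792 0.88366152 0.00415846] [-27.64132253  40.57770225  44.41444932 108.08115335 -38.61396246
  47.12489865   9.44917072]
a top blue (array([-0.03,  0.14], dtype=float32), 0.841) side yellow (array([0.75, 1.03], dtype=float32), 0.477) side green (array([ 0.01, -0.02], dtype=float32), 1.0)
b top blue (array([-0.04,  0.12], dtype=float32), 0.833) side yellow (array([0.64, 1.15], dtype=float32), 0.488) side green (array([ 0.  , -0.02], dtype=float32), 1.0)
c top blue (array([-0.04,  0.1 ], dtype=float32), 0.813) side yellow (array([0.53, 1.2 ], dtype=float32), 0.498) side green (array([ 0.  , -0.01], dtype=float32), 1.0)
d top blue (array([-0.03,  0.18], dtype=float32), 0.839) side yellow (array([0.37, 1.25], dtype=float32), 0.51) side green (array([-0.06, -0.01], dtype=float32), 0.986)
e top blue (array([0.39, 0.1 ], dtype=float32), 0.778) side yellow (array([0.46, 1.12], dtype=float32), 0.459) side green (array([-0.87,  0.09], dtype=float32), 0.983)
```

The sub-pixel shift of the green cap (-0.87 px, about -3.1 mm) means a 1.25° turn, so green is now at ≈91.7°. Back off, lift and go to the lever.

>>> drive_tool:
  deltas:
    - [0,0,0,-3,-6,0,0]
    - [0,0,0,-7,-13,0,0]
    - [0,0,0,-7,-13,40,0]
    - [0,0,0,-7,-13,80,0]
    - [0,0,0,-7,-13,115,0]
    - [0,0,3,-40,-43,115,0]
    - [0,0,6,-80,-78,115,0]
    - [0,0,9,-120,-113,115,0]
    - [0,0,11,-160,-150,115,0]
    - [0,0,11,-206,-188,115,0]
    - [0,0,11,-206,-188,115,0]
    - [0,0,11,-206,-188,75,0]
    - [0,0,11,-206,-188,75,0]

```text
t: 19.38
ee_pos: [381.5, -255.0, 110.4]
ee_rot: [[0.291, 0.957, 0.002], [0.957, -0.291, 0.004], [0.005, 0.001, -1.0]]
ft_force: [-0.1, -0.5, -0.4]
grip_width: 0.2
```

```bash
python3 -c "
from h import *
green('f')
print(sub('fs','side','s7',(501,134)))
c=load('fs');W=cloud(c);hsv=cv2.cvtColor(c['pixels'],cv2.COLOR_RGB2HSV)
m=((hsv[...,0]<8)|(hsv[...,0]>172))&(hsv[...,1]>140)&(abs(W[...,0]-440)<60)&(abs(W[...,1]+250)<60)&(c['z_map']>0)
p=W[m];h=p[p[:,2]>55];b=p[(p[:,2]>33)&(p[:,2]<48)];print(len(h),h.mean(0),h.min(0),h.max(0),len(b),b.mean(0))
"
```

```text
top
green 16 [500.6 138.3  80.2] ang 91.4
blue 17 [384.6 -77.8  80.8] ang -148.6
yellow 14 [631.2 -71.2  83.2] ang -27.5
side
green 4 [498.2 131.3  80.9] ang 92.4
blue 9 [383.  -83.7  80.3] ang -147.0
yellow 13 [628.1 -74.7  80.7] ang -29.3
[ 382.83376473 -256.12919936  112.25978348] [-0.83971751 -0.38753459  0.7421859 ] [0.29109306 0.95668666 0.00393349] [-10.85558152  22.8144413   50.39587952 122.74487415 -25.41452148
  45.01693272  38.83336358]
(array([-0.87,  0.09], dtype=float32), 0.983)
41 [ 422.46987624 -268.59826625   96.018761  ] [ 416.34259413 -273.80018099   55.80516447] [ 428.38343784 -257.16223186  281.55399943] 61 [ 440.23152506 -250.77315365   38.45248279]
```

>>> drive_tool:
  deltas:
    - [0,0,0,0,0,-36,0]
    - [0,0,0,0,1,-72,0]
    - [0,0,0,0,1,-72,0]
    - [0,0,0,10,-1,-72,0]
    - [0,0,0,19,-4,-72,0]
    - [0,0,0,23,-7,-72,0]
    - [0,0,0,28,-10.5,-72,0]
    - [0,0,0,33,-13,-72,0]
    - [0,0,0,38,-16,-72,0]
    - [0,0,0,43,-17.5,-72,0]
    - [0,0,0,49,-19,-72,0]
    - [0,0,0,54,-20,-72,0]
    - [0,0,0,60,-20.5,-72,0]

```text
t: 21.1
ee_pos: [443.2, -276.6, 40.2]
ee_rot: [[0.291, 0.957, 0.005], [0.957, -0.291, 0.003], [0.004, 0.004, -1.0]]
ft_force: [-1.0, -0.3, -1.0]
grip_width: 0.0
```

```bash
cat >> h.py <<'E'
def lever(tag):
    s=robot.sense();print(s['t'],s['ee_pos'],s['ft_force'],s['qpos'])
    c=shot('side',tag);W=cloud(c);hsv=cv2.cvtColor(c['pixels'],cv2.COLOR_RGB2HSV)
    m=((hsv[...,0]<8)|(hsv[...,0]>172))&(hsv[...,1]>140)&(abs(W[...,0]-460)<75)&(abs(W[...,1]+255)<60)&(c['z_map']>0)
    p=W[m];h=p[(p[:,2]>48)&(p[:,2]<90)]
    if len(h):
        q=(np.median(h[:,0]),h[:,1].min()+8);print(len(h),'handle',q,'alpha',np.degrees(np.arctan2(q[1]+218,q[0]-466)),'r',np.hypot(q[1]+218,q[0]-466))
    print('green shift',sub(tag,'side','s7',(501,134)))
    cv2.imwrite(f'pics/{tag}c.png',cv2.resize(c['pixels'][:,:,::-1][190:290,170:290],(600,500),interpolation=cv2.INTER_CUBIC))
E
python3 -c "
from h import *
lever('L1')"
```

```text
21.1 [ 443.17252012 -276.64013355   40.23431068] [-0.98399386 -0.32573949 -0.95892406] [ -3.07891221  34.11457314  41.7172664  117.69193055 -35.20493076
  40.93670969  44.42552656]
67 handle (np.float64(463.3689088377081), np.float64(-282.11665999389544)) alpha -92.34987108872411 r 64.17062201254623
green shift (array([-0.11, -0.24], dtype=float32), 0.768)
```

View pics/L1c.png

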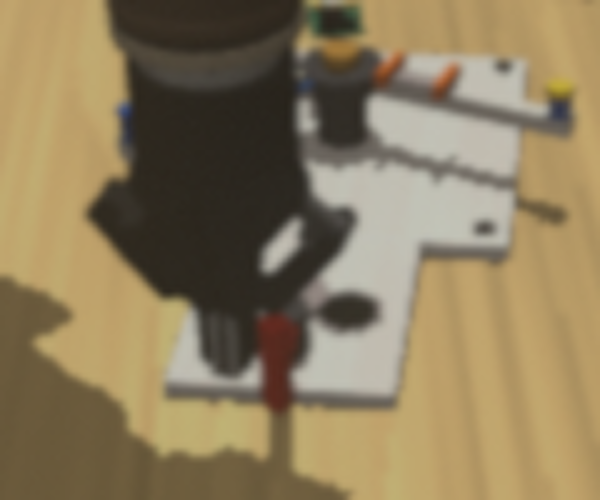

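The finger is on the handle at (275,345), the hole at (345,310) is opening, and the lever is at about -92°. Carrying on round.

>>> drive_tool:
  deltas:
    - [0,0,0,5.5,0,0,0]
    - [0,0,0,11,0.5,0,0]
    - [0,0,0,16.5,1.5,0,0]
    - [0,0,0,22,3,0,0]
    - [0,0,0,25,4.5,0,0]
    - [0,0,0,27,5,0,0]
    - [0,0,0,28,5.5,0,0]
    - [0,0,0,28,5.5,0,0]

```text
t: 22.15
ee_pos: [472.3, -271.1, 40.3]
ee_rot: [[0.29, 0.957, 0.006], [0.957, -0.29, 0.002], [0.004, 0.005, -1.0]]
ft_force: [-0.1, 0.7, -0.1]
grip_width: 0.3
```

```bash
python3 -c "
from h import *
lever('L2')"
```

```text
22.15 [ 472.29048966 -271.0615007    40.30953255] [-0.11699127  0.72421366 -0.14947542] [ -4.42781287  35.72188545  41.68924318 114.65434989 -35.45059026
  42.65132096  42.11378208]
72 handle (np.float64(489.79641446617904), np.float64(-277.4740065375032)) alpha -68.19293352321078 r 64.057995559252
green shift (array([ 2.68, -3.7 ], dtype=float32), 0.176)
```

>>> drive_tool:
  deltas:
    - [0,0,0,1,0.5,0,0]
    - [0,0,0,2,1,0,0]
    - [0,0,0,3,1.5,0,0]
    - [0,0,0,3,1.5,0,0]

```text
t: 22.7
ee_pos: [475.4, -269.5, 40.3]
ee_rot: [[0.29, 0.957, 0.006], [0.957, -0.29, 0.002], [0.004, 0.005, -1.0]]
ft_force: [-0.2, -0.3, 0.3]
grip_width: -0.2
```

```bash
python3 -c "
from h import *
lever('L3')"
```

```text
22.7 [ 475.44740221 -269.47377569   40.31866061] [-0.23461999 -0.30846252  0.33216691] [ -4.66967981  35.86414275  41.69231408 114.38600129 -35.48230055
  42.80330629  41.80151883]
62 handle (np.float64(493.34326840533885), np.float64(-276.88290717439537)) alpha -65.0914083336469 r 64.92188447969501Traceback (most recent call last):
  File "<string>", line 3, in <module>
    lever('L3')
    ~~~~~^^^^^^
  File "h.py", line 36, in lever
    print('green shift',sub(tag,'side','s7',(501,134)))
                        ~~~^^^^^^^^^^^^^^^^^^^^^^^^^^^
  File "h.py", line 28, in sub
    M=np.eye(2,3,dtype=np.float32);cc,M=cv2.findTransformECC(g[0],g[1],M,cv2.MOTION_TRANSLATION);return (M[:,2]/4).round(2),round(cc,3)
                                        ~~~~~~~~~~~~~~~~~~~~^^^^^^^^^^^^^^^^^^^^^^^^^^^^^^^^^^^^
cv2.error: OpenCV(4.12.0) /io/opencv/modules/video/src/ecc.cpp:589: error: (-7:Iterations do not converge) The algorithm stopped before its convergence. The correlation is going to be minimized. Images may be uncorrelated or non-overlapped in function 'findTransformECC'
```

>>> drive_tool:
  deltas:
    - [0,0,0,0.5,0.2,0,0]
    - [0,0,0,1,0.5,0,0]
    - [0,0,0,1.5,0.7,0,0]
    - [0,0,0,2,1,0,0]

```text
t: 23.25
ee_pos: [477.4, -268.5, 40.3]
ee_rot: [[0.29, 0.957, 0.006], [0.957, -0.29, 0.002], [0.004, 0.005, -1.0]]
ft_force: [-0.7, -0.9, -0.1]
grip_width: 0.2
```

```bash
sed -i "/green shift/d" h.py; python3 -c "
from h import *
lever('L4')"
```

```text
23.25 [ 477.41860419 -268.50170637   40.32867112] [-0.69413676 -0.86185405 -0.07803871] [ -4.82155998  35.95753123  41.69887206 114.21163496 -35.49770936
  42.906141    41.59384064]
73 handle (np.float64(494.6868589270153), np.float64(-275.82793240315254)) alpha -63.61524534279656 r 64.55234806823108
```

>>> drive_tool:
  deltas:
    - [0,0,0,0.4,0.2,0,0]
    - [0,0,0,0.8,0.4,0,0]
    - [0,0,0,1.2,0.6,0,0]
    - [0,0,0,1.2,0.6,0,0]

```text
t: 23.8
ee_pos: [478.2, -268.0, 40.2]
ee_rot: [[0.291, 0.957, 0.005], [0.957, -0.291, 0.002], [0.004, 0.004, -1.0]]
ft_force: [-4.4, -1.5, 1.1]
grip_width: -0.0
```

```bash
python3 -c "
from h import *
lever('L5')"
```

```text
23.8 [ 478.19474621 -268.00874386   40.24515604] [-4.3571299  -1.48334302  1.09468309] [ -4.90951663  36.02110732  41.72125017 114.1262194  -35.4915434
  42.97652112  41.46589211]
63 handle (np.float64(496.48273026456974), np.float64(-274.3827616804063)) alpha -61.602606883905 r 64.0953403851794
```

The force rose to 4.4 N at the expected stop angle, so the lever is at its end stop. Back off, lift and clear the view.

>>> drive_tool:
  deltas:
    - [0,0,0,-6,-1,0,0]
    - [0,0,0,-20,2,0,0]
    - [0,0,0,-20,2,50,0]
    - [0,0,0,-20,2,100,0]
    - [0,0,0,-20,2,150,0]
    - [0,0,0,-50,-40,190,0]
    - [0,0,0,-70,-90,190,0]
    - [0,0,0,-90,-140,190,0]
    - [0,0,0,-100,-180,190,0]
    - [0,0,0,-100,-180,190,0]

```text
t: 25.1
ee_pos: [375.4, -450.8, 230.4]
ee_rot: [[0.296, 0.955, 0.005], [0.955, -0.296, 0.001], [0.002, 0.005, -1.0]]
ft_force: [0.1, -0.2, 0.1]
grip_width: -0.2
```

```bash
python3 -c "
from h import *
green('z')
for n,tip in(('green',(500,135)),('yellow',(628,-75)),('blue',(383,-80))): print(n,sub('zs','side','fs',tip),sub('zt','top','ft',tip))
A=cv2.resize(load('zt')['pixels'][:,:,::-1][140:280,130:370],(800,466),interpolation=cv2.INTER_CUBIC);cv2.imwrite('pics/z1.png',A)
"
```

```text
top
green 14 [500.8 138.4  80.2] ang 91.3
blue 16 [385.  -77.6  80.2] ang -148.6
yellow 15 [630.7 -69.5  81.8] ang -27.0
side
green 4 [498.2 133.3  79.4] ang 92.4
blue 9 [380.2 -82.8  80.7] ang -147.9
yellow 13 [628.  -73.9  80.2] ang -29.1
[ 377.72107152 -447.51926557  229.90216074] [-0.5351269  -0.32898295 -0.02056095] [0.29153403 0.95654765 0.00495072] [  8.99367065  26.95582659  52.94609922  97.97837405 -23.57889614
  66.85419892  51.51487848]
green (array([-0.  ,  0.01], dtype=float32), 1.0) (array([-0.,  0.], dtype=float32), 0.998)
yellow (array([-0.01, -0.  ], dtype=float32), 1.0) (array([0.01, 0.01], dtype=float32), 0.997)
blue (array([ 2.18, -0.1 ], dtype=float32), 0.563) (array([-0.,  0.], dtype=float32), 0.998)
```

View pics/z1.png

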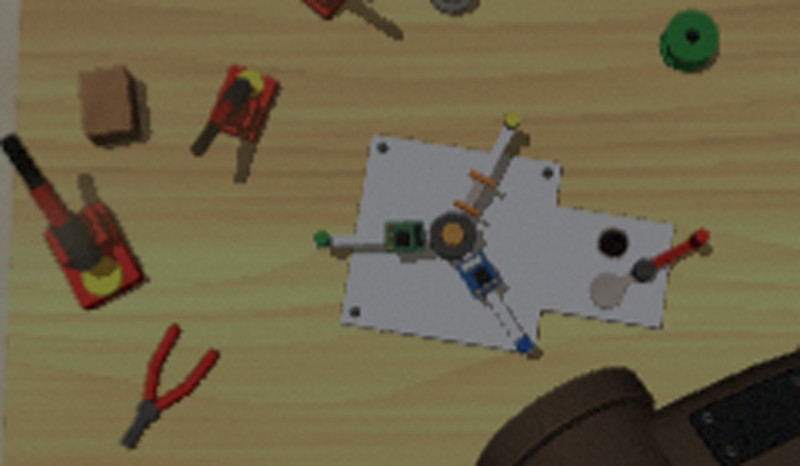

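The suction hole at (613,242) is fully open, with the lever handle at (702,238). The green arm (cap at (322,240)) points at the stand, and the caps and plate have not moved since before the lever push. Handing in.

```bash
python3 -c "
from h import *
print(robot.hand_in())"
```

```text
the job is handed in; nothing more can be done
None
```

The job is done and handed in at about 25 s of the 58 s allowed. The green arm points at the middle of the large red stand, and the shutter lever is at its end stop with the suction port open.

- **First pass missed:** the fingertip really sits about 30 mm higher than the stated tool geometry gives, so it passed over the holder's arm without touching it. I measured the height in the side camera and repeated the push 30 mm lower.
- **Turning the holder:** I pushed the yellow arm clockwise. It ended about 1.2° too far, so I nudged it back from the other side. The green arm now points at about 91.8°, and the stand's middle bears 91.7°. The views scatter by about half a degree each way.
- **Shutter lever:** I pushed the handle round until the force rose from about 1 N to 4.4 N. It stood at about -62°, where the end stop should be at -63°, and the last picture shows the hole fully uncovered.
- **Other things on the bench:** in the top view the three arm caps moved less than 0.02 pixel between just before the lever push and the end. The side view of the blue cap gave a poor match, so I didn't count it. The other things in the last picture look undisturbed; I measured only the stand, before the final nudge and lever push. The robot was well clear at the end.

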